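# Shut the furnace damper with the long T-key

## Task

Take the tall dark steel T-key out of the wooden rack, lower it down the deep shaft of the square iron damper box until its socket is fully down over the square stem at the bottom, and turn the stem clockwise (seen from above) to its stop, about a sixth of a turn. Let go and leave the key standing in the box; leave the short stamp standing in the rack, and ignore the round well.

Things in the scene. Friction and masses are not known exactly. Their poses are not given: they have to be found in the camera images.
- key: Dark steel T-key, 190 mm tall, 0.45 kg, upright in either pocket of a wooden rack (pocket 55 mm deep, 54 wide). Origin: centre of its underside, z up. Handle: square bar along the key's x, 110 long, 14 thick (y), 16 high, its centre 182 above the origin. Shank 16 thick. Foot: square socket open below, flats along x and y, 41 outside, 31 inside, 46 deep; fits the stem at any quarter turn.
- stamp: Bystander in the rack's other pocket, 130 mm from the key: a shorter T-handled stamp, 140 mm tall, with a round dark wooden handle 64 long and 20 thick and a brass disc foot 36 across. Origin: centre of its underside, z up.
- damper_box: Fixed cast-iron box, 110 mm square, 130 high, with a 130 square flange (the well beside it is round). Origin: centre of its underside, z up, x and y along its sides. A shaft 82 square runs down its middle to a floor 10 above the origin. There, centred, stands the stem: 26 square up to 36 above the origin, tapering to a 10 square top at 52. Fully down, the key's underside rests on the floor.
- spindle (a joint): Angle of the square stem in the damper box, rad. At 0 its flats lie along the box's x and y; it grows clockwise seen from above, to a hard stop at 1.05 (shut), and starts within 0.15 of 0. Stiff (0.12 N m), it stays where it is left. The loose socket turns up to 0.22 rad on the stem before it bites, so turn the key that much further.
There are look-alikes about, which are no part of the job. Leave any blue look-alike of the damper_box alone.

How it is judged:
By the outcome, as a careful person would: the job done as asked, in the order asked, and still so for the second after the job is handed in, with the robot touching nothing.
It also fails if it takes over 54 s, if anything falls off the work surface, if the arm or the gripper's body presses on something with over 40 N, if the wrist force passes 120 N, or if a joint passes its speed limit or range.

## Robot

A 6-joint arm with a two-finger parallel gripper is mounted at the origin on the work surface. World frame = base frame: x ahead of the robot, y to its left, z up, the work surface at z = 0. Lengths are in mm, angles in degrees, forces in N, time in s.
With the tool pointing down it reaches from about 350 to 850 mm from the base axis. Payload 8.1 kg.
Tool frame: the origin (TCP) lies midway between the tips of the shut fingers; the grasp point (between the pads) lies 19 mm behind it; z points along the fingers, y is the direction in which the jaws open and shut (so a half turn about z gives the same grasp; the last joint's range is limited). The gripper opens to 85 mm and grips with 20 to 120 N. Pads are 22 mm wide; open, the fingers measure 114 mm over their backs; the gripper's body (76 mm by 85 mm) begins 54 mm behind the grasp point. The pads swing forward as they close: fully open they stand 13 mm farther back than shut.
Start: joints at [-72.903, 7.471, 85.268, -0, 87.261, -4.893], TCP at [224.688, -556.346, 231.292] pointing down, gripper open.
Joint ranges: [-169.43, 169.43], [-51.17, 129.36], [1.28, 143.12], [-76.62, 256.62], [0, 156.53], [-152.29, 152.29]. Speed limits (degrees/s): [136.94, 136.94, 159.86, 180, 180, 180].

## Interface

Orientations are given as [roll, pitch, yaw] about the fixed x, y, z axes, in that order (R = Rz(yaw) Ry(pitch) Rx(roll)).
In Python, from bench import telemetry, snapshot, camera_params, job gives the robot as it stands. The module is installed in compiled form; this text tells all that it offers.
- The arm moves only by the shell command python3 -m jog 'ROWS' [FORCE]. ROWS is JSON, a list that holds one entry, the list of rows, each a list of 7 numbers: the shift along the tool's x, y, z in units of 50 mm (1.0 is 50 mm), then the turn, a rotation vector about the tool's x, y, z in units of 2 pi rad (1.0 is 2 pi rad), then the opening, from 0 (shut) to 1 (fully open). In form: [[[dx, dy, dz, rx, ry, rz, claw], ...]]. A call has 1 to 12 rows; each row shifts and turns the commanded pose from where the row before left it, along the tool's axes as they then stand; what a row does not reach is not made up. A row lasts 1/8 s, in which the tool goes at most 62.5 mm and 10.7 degrees, less where a joint would pass 70% of its speed; a pose out of reach is approached as far as the arm can. A call with a number of a shift or a turn outside -1 to 1 is refused whole. A call with a gripper value outside its range is refused whole. The fingers move at their own pace and stop on an object; FORCE is the grip in N (left out, the last holds). Time passes only in rows, so rows that do not move let the fingers close. It gives the time, the measured TCP pose, the force and the opening at its end, in the units of the state.
- telemetry.sense(): the state, without advancing time (a new reading comes with each control period).
- snapshot(name): name is "scene" or "top" or "wrist"; returns (picture, depth): 384x512x3 uint8, red, green, blue; 384x512 float32, mm along the optical axis (not along the pixel's ray), 0 where there is no reading.
- camera_params(name): a dict with "K" (3x3 intrinsics, pixels), "D" ([k1, k2, p1, p2, k3] as OpenCV has them; the pictures are not rectified), "extrinsics" (4x4, takes a point from camera to world coordinates). Camera axes: x right, y down, z forward; pixel columns grow to the right and rows downward; lengths in mm; the calibration is good to about 2 mm. A picture is of the moment at which its call begins: read the wrist's pose just before it. camera_params takes no time and is no camera call; for the wrist camera it gives the pose at the moment of the call.
- job.hand_in(): hands the job in, once; it reports no verdict.
The state is a dict: "time": time; "joint_pos": joint angles; "qd": joint speeds; "joint_efforts": joint torques, N m; "tool_pos": TCP position; "tcp_rot": TCP orientation; "ft_force": force on the tool from outside, world axes, zero at the start; "wrist_torque": the same for the moment, N m; "finger_gap": finger opening in mm.
Only numpy, scipy, OpenCV 4.12 (cv2) and the standard library are available. Lean on these libraries where they do the work, as an engineer would, in place of code of your own. Each camera call takes 0.05 s, during which the arm holds its last target. There are 200 camera calls.

## Working session

There is one attempt and no reset: what is moved stays moved. The work goes in short steps, Python scripts to look and compute and a shell command to move; the robot and the scene stay as the last step left them, time stands still between calls to the robot, and variables do not carry over. Pictures are saved under pics/ and viewed, about 8 in all and at most 12, crops included, and the job is handed in when it is done.

```bash
mkdir -p pics; cat > h.py <<'E'
import numpy as np, cv2
from bench import telemetry, snapshot, camera_params, job
def snap(n,fn=None):
    p=camera_params(n); im,d=snapshot(n)
    np.savez(f'last_{n}.npz',im=im,d=d,K=np.array(p['K']),D=np.array(p['D']),E=np.array(p['extrinsics']))
    if fn: cv2.imwrite('pics/'+fn,cv2.cvtColor(im,cv2.COLOR_RGB2BGR))
def load(n): return np.load(f'last_{n}.npz')
def cloud(n):
    L=load(n);d=L['d'];h,w=d.shape
    u,v=np.meshgrid(np.arange(w),np.arange(h))
    q=cv2.undistortPoints(np.stack([u,v],-1).reshape(-1,1,2).astype(np.float64),L['K'],L['D']).reshape(h,w,2)
    P=np.dstack([q*d[...,None],d]); W=P@L['E'][:3,:3].T+L['E'][:3,3]; W[d==0]=np.nan
    return L['im'],W
def ray(n,px,z):
    L=load(n);q=cv2.undistortPoints(np.array(px,float).reshape(-1,1,2),L['K'],L['D']).reshape(-1,2)
    r=np.c_[q,np.ones(len(q))]@L['E'][:3,:3].T;o=L['E'][:3,3]
    return o+r*((z-o[2])/r[:,2])[:,None]
E
python3 - <<'E'
from h import *
snap('scene','s1.png');snap('top','t1.png')
a=cv2.imread('pics/s1.png');b=cv2.imread('pics/t1.png')
print(telemetry.sense())
for n in('scene','top'):
    im,W=cloud(n);print(n,load(n)['E'].round(2).tolist(),np.isfinite(W).mean())
E
```

```text
{'time': 0.1, 'joint_pos': array([-7.29042702e+01,  7.51241952e+00,  8.53229856e+01,  2.39045539e-03,
        8.72640269e+01, -4.89213693e+00]), 'qd': array([-0.00051323, -0.04617098, -0.02658448, -0.03220687,  0.07231528,
       -0.03138293]), 'joint_efforts': array([ 7.02482994e-04, -5.70952928e+01, -5.01941264e+01, -1.62229812e-04,
        8.09623481e-03,  2.82994513e-06]), 'tool_pos': array([ 224.53963987, -555.85142206,  230.33279427]), 'tcp_rot': array([-1.79901134e+02, -1.08584152e-02,  2.19877412e+01]), 'ft_force': array([-0.22929473, -0.33957453, -0.44617035]), 'wrist_torque': array([ 0.0132744 , -0.00210421,  0.00449066]), 'finger_gap': 85.49866369231783}
scene [[0.84, 0.46, -0.28, 840.94], [0.54, -0.73, 0.41, -512.74], [-0.01, -0.5, -0.87, 1153.65], [0.0, 0.0, 0.0, 1.0]] 0.9961344401041666
top [[-0.0, -0.98, 0.19, 306.74], [-1.0, 0.0, 0.01, 2.5], [-0.01, -0.19, -0.98, 992.77], [0.0, 0.0, 0.0, 1.0]] 0.9957122802734375
```

View pics/s1.png

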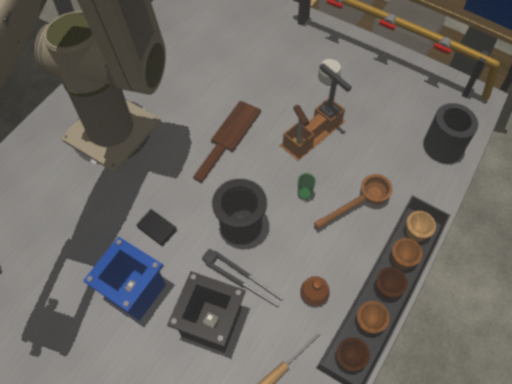

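View pics/t1.png

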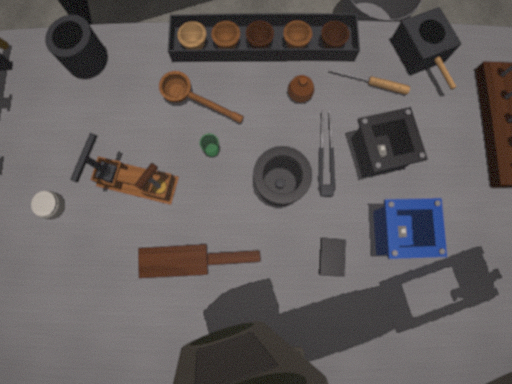

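The scene view shows the key in the far pocket (handle at 335,77), the stamp at (300,117), and the grey square box at (208,310) with the blue look-alike at (125,277). In the top view the key handle is at (85,158), the rack at (135,178), the box at (391,140) and its stem at (382,150).

```bash
python3 - <<'E'
from h import *
def rect(P): 
    r=cv2.minAreaRect(P.astype(np.float32)); return np.round(r[0],1),np.round(r[1],1),round(r[2],1)
for n,kr,br in(('top',(60,115,120,215),(350,430,95,180)),('scene',(280,360,55,165),(165,250,265,355))):
    im,W=cloud(n)
    k=W[kr[2]:kr[3],kr[0]:kr[1]].reshape(-1,3);k=k[np.isfinite(k[:,0])]
    print(n,'rackarea z hist',np.histogram(k[:,2],bins=range(0,260,10))[0])
    zt=np.percentile(k[:,2],99.5);h=k[k[:,2]>zt-14];print('top',zt,len(h),rect(h[:,:2]),h[:,2].mean())
    b=W[br[2]:br[3],br[0]:br[1]].reshape(-1,3);b=b[np.isfinite(b[:,0])]
    print('box z',np.histogram(b[:,2],bins=range(-10,170,10))[0])
    r=b[(b[:,2]>122)&(b[:,2]<142)];print('rim',len(r),rect(r[:,:2]),np.median(r[:,2]))
    # stem by brightness, flange screws
    c=rect(r[:,:2])[0]
    s=b[(np.abs(b[:,:2]-c).max(1)<30)];print('shaft z',np.histogram(s[:,2],bins=range(0,80,6))[0])
    s=s[(s[:,2]>40)&(s[:,2]<70)];print('stem',len(s),s.mean(0) if len(s) else '')
im,W=cloud('top');p=cv2.resize(im[90:190,340:440],None,fx=6,fy=6,interpolation=3);q=cv2.resize(im[110:210,60:190],None,fx=4.6,fy=6,interpolation=3)
cv2.imwrite('pics/box.png',cv2.cvtColor(p,4))
E
```

```text
top rackarea z hist [1407   52   39   36   64  289   58   13   12   12   13   18   12   16
   14   15   13   17  108  345    0    0    0    0    0]
top 195.9681197899718 435 (array([525.3, 368.4]), array([ 17.2, 109.8]), 69.0) 192.2049463515748
box z [2420  803  176  141  156  184  122  128  146  133   87   95  138 1675
  363    0    0]
rim 1992 (array([ 582.7, -310. ]), array([131.6, 132.5]), 13.0) 128.49991169045438
shaft z [ 9 74  7  3  4  5 22 26 23  1  0  0  0]
stem 58 [ 581.14938552 -309.4851513    46.72785669]
scene rackarea z hist [3181  194  176  200  449  525   73   24   25   22   23   20   17   71
  123   16   13   18   82  195    1    0    0    0    0]
top 196.35159527528518 265 (array([527.6, 366.7]), array([ 21. , 111.1]), 71.0) 192.52284770694718
box z [1728 1878  619  136  173  178  131   77   68   77   73   80  104 1249
 1043    0    0]
rim 2264 (array([ 583.8, -309.7]), array([132.7, 131.1]), 12.3) 129.80837054869642
shaft z [  8 182  68  13  11  12  47  47  28   3   0   0   0]
stem 97 [ 585.78671318 -311.27053676   46.65802088]
```

View pics/box.png

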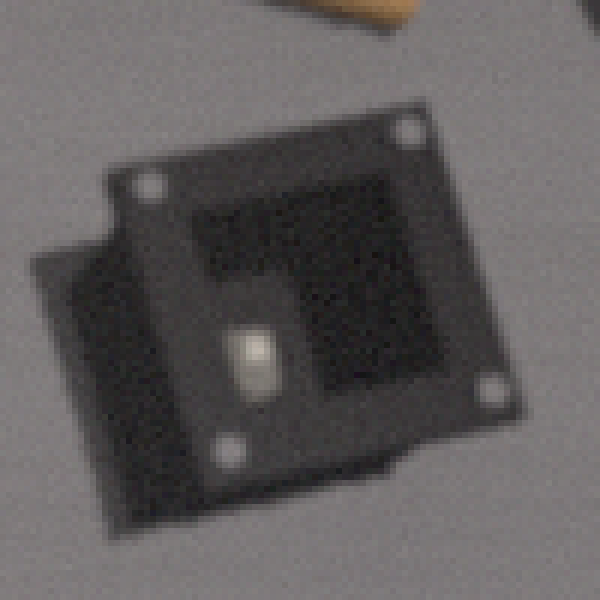

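The depth readings agree well between the two views. The key handle is at about (526, 367), top z 196, with its long axis near -20°. The box is at about (583, -310), yaw about 12.7° mod 90. Next I'll pass over the box for a close look at the stem angle, on the way to the key.

```bash
cat >> h.py <<'E'
from scipy.spatial.transform import Rotation as Ro
def plan(x,y,z,yaw=None,frm=None):
    s=telemetry.sense();p=np.array(s['tool_pos']);R=Ro.from_euler('xyz',s['tcp_rot'],degrees=True).as_matrix()
    t=R.T@(np.array([x,y,z])-p)/50
    print('t',round(s['time'],2),'now',p.round(1),np.round(s['tcp_rot'],1),'F',np.round(s['ft_force'],1),'gap',round(s['finger_gap'],1))
    print('shift units',t.round(3),'rows>=',np.ceil(np.abs(t).max()), 'norm', np.linalg.norm(t).round(2))
    if yaw is not None: 
        T=Ro.from_euler('xyz',[180,0,yaw],degrees=True).as_matrix();rv=Ro.from_matrix(R.T@T).as_rotvec()/2/np.pi;print('turn total',rv.round(4),'rows',np.ceil(np.abs(rv).max()*360/10.7))
E
python3 - <<'E'
from h import *
E=np.array(camera_params('wrist')['extrinsics']);s=telemetry.sense()
R=Ro.from_euler('xyz',s['tcp_rot'],degrees=True).as_matrix()
print('cam in tool',(R.T@(E[:3,3]-s['tool_pos'])).round(1),(R.T@E[:3,:3]).round(2).tolist())
print(camera_params('wrist')['K'])
plan(530,-310,330,22)
plan(583,-310,330,22)
E
```

```text
cam in tool [  72.2    0.  -142.2] [[0.0, -0.96, -0.28], [1.0, 0.0, -0.0], [0.0, -0.28, 0.96]]
[[278.92223272   0.         254.84922258]
 [  0.         278.92223272 191.89969048]
 [  0.           0.           1.        ]]
t 0.1 now [ 224.5 -555.9  230.3] [-179.9   -0.    22. ] F [-0.2 -0.3 -0.4] gap 85.5
shift units [ 7.506 -2.275 -1.988] rows>= 8.0 norm 8.09
turn total [-0.0003 -0.     -0.    ] rows 1.0
t 0.1 now [ 224.5 -555.9  230.3] [-179.9   -0.    22. ] F [-0.2 -0.3 -0.4] gap 85.5
shift units [ 8.489 -1.879 -1.988] rows>= 9.0 norm 8.92
turn total [-0.0003 -0.     -0.    ] rows 1.0
```

```bash
python3 -c "
from h import *
plan(516,-337,220,22)"
```

```text
t 0.1 now [ 224.5 -555.9  230.3] [-179.9   -0.    22. ] F [-0.2 -0.3 -0.4] gap 85.5
shift units [ 7.044 -1.876  0.211] rows>= 8.0 norm 7.29
turn total [-0.0003 -0.     -0.    ] rows 1.0
```

```bash
python3 -m jog '[[[0.88,-0.235,0.026,0,0,0,1],[0.88,-0.235,0.026,0,0,0,1],[0.88,-0.235,0.026,0,0,0,1],[0.88,-0.235,0.026,0,0,0,1],[0.88,-0.235,0.026,0,0,0,1],[0.88,-0.235,0.026,0,0,0,1],[0.88,-0.235,0.026,0,0,0,1],[0.88,-0.235,0.026,0,0,0,1],[0,0,0,0,0,0,1],[0,0,0,0,0,0,1]]]' 120
python3 - <<'E'
from h import *
snap('wrist','w1.png')
im,W=cloud('wrist');print(np.isfinite(W).mean())
z=W[...,2]
rim=(z>122)&(z<140)&(np.hypot(W[...,0]-583,W[...,1]+310)<105)
r=W[rim];print('rim',cv2.minAreaRect(r[:,:2].astype(np.float32)),np.median(r[:,2]))
near=np.abs(W[...,:2]-[583,-310]).max(-1)<32
for a,b in((14,34),(22,36),(34,52),(46,60)):
    m=near&(z>a)&(z<b);s=W[m];print(a,b,m.sum(),cv2.minAreaRect(s[:,:2].astype(np.float32)) if m.sum()>4 else '')
    if m.sum(): v,u=np.nonzero(m);print(u.min(),u.max(),v.min(),v.max())
v,u=np.nonzero(rim);c=im[max(v.min()-5,0):v.max()+5,max(u.min()-5,0):u.max()+5]
print(u.min(),u.max(),v.min(),v.max())
g=cv2.resize(c,None,fx=3,fy=3,interpolation=3);g=cv2.convertScaleAbs(g,alpha=1.5)
cv2.imwrite('pics/w1c.png',cv2.cvtColor(g,4))
E
```

```text
time: 1.35
tool_pos: [515.5, -337.3, 220.3]
tcp_rot: [-180.0, 0.1, 22.0]
ft_force: [-0.5, -1.0, -0.2]
finger_gap: 85.3
0.9958902994791666
rim ((583.188720703125, -310.2087097167969), (130.4707489013672, 131.24896240234375), 12.792925834655762) 129.63807744702544
14 34 0 
22 36 14 ((582.7522583007812, -309.9644775390625), (26.319589614868164, 26.116058349609375), 6.291259288787842)
241 268 95 120
34 52 534 ((582.7551879882812, -309.9561767578125), (26.33056640625, 26.117488861083984), 6.240967273712158)
241 269 94 123
46 60 221 ((582.6129150390625, -310.2213439941406), (16.427005767822266, 16.383623123168945), 4.454440593719482)
246 263 100 118
169 353 7 196
```

View pics/w1c.png

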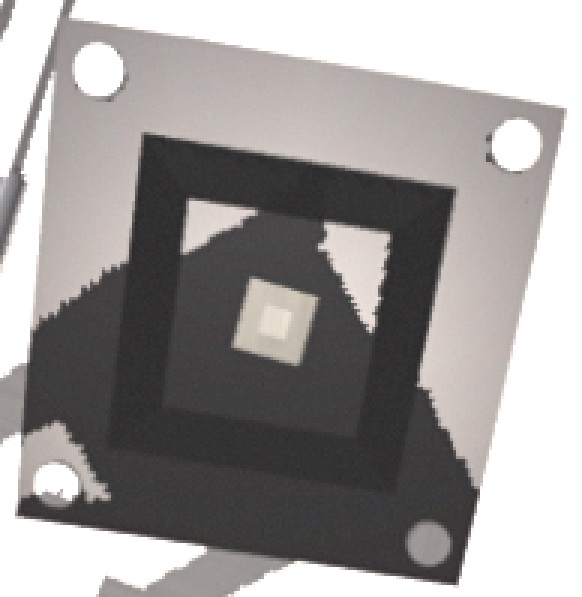

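The box centre is (583, -310.1) at yaw 12.8°. The stem is clear in the shaft (275,320 in the crop), centred at (582.7, -310) with its flats at yaw 6.2°, so the spindle is at about +0.115. Now to the key.

```bash
python3 -c "
from h import *
plan(526.5,367.5,300,160)"
```

```text
t 1.4 now [ 515.1 -337.8  220.5] [-180.    0.   22.] F [-0.8  0.4  0. ] gap 85.5
shift units [  5.486 -12.998  -1.588] rows>= 13.0 norm 14.2
turn total [-2.000e-04 -0.000e+00 -3.834e-01] rows 13.0
```

```bash
python3 -m jog '[[[0.39,-0.93,-0.32,0,0,0,1],[0.39,-0.93,-0.32,0,0,0,1],[0.39,-0.93,-0.32,0,0,0,1],[0.39,-0.93,-0.32,0,0,0,1],[0.39,-0.93,-0.32,0,0,0,1],[0.39,-0.93,0,0,0,0,1],[0.39,-0.93,0,0,0,0,1],[0.39,-0.93,0,0,0,0,1],[0.39,-0.93,0,0,0,0,1],[0.39,-0.93,0,0,0,0,1],[0.39,-0.93,0,0,0,0,1],[0.39,-0.93,0,0,0,0,1]]]'
python3 -m jog '[[[0.39,-0.93,0,0,0,0,1],[0.39,-0.93,0,0,0,0,1],[0,0,0,0,0,-0.029,1],[0,0,0,0,0,-0.029,1],[0,0,0,0,0,-0.029,1],[0,0,0,0,0,-0.029,1],[0,0,0,0,0,-0.029,1],[0,0,0,0,0,-0.029,1],[0,0,0,0,0,-0.029,1],[0,0,0,0,0,-0.029,1],[0,0,0,0,0,-0.029,1],[0,0,0,0,0,-0.029,1]]]'
python3 -m jog '[[[0,0,0,0,0,-0.029,1],[0,0,0,0,0,-0.029,1],[0,0,0,0,0,-0.029,1],[0,0,0,0,0,-0.006,1],[0,0,0,0,0,0,1],[0,0,0,0,0,0,1]]]'
python3 - <<'E'
from h import *
snap('wrist','w2.png')
im,W=cloud('wrist');z=W[...,2]
m=(z>180)&(z<205)&(np.hypot(W[...,0]-526,W[...,1]-367)<75)
c,s,a=cv2.minAreaRect(W[m][:,:2].astype(np.float32));print(m.sum(),c,s,a,np.median(W[m][:,2]),np.percentile(W[m][:,2],[5,95]))
t=W[m];t=t[t[:,2]>np.median(t[:,2])-4];q=t[:,:2]-t[:,:2].mean(0);w,V=np.linalg.eigh(q.T@q);print('pca',t[:,:2].mean(0),np.degrees(np.arctan2(V[1,1],V[0,1])))
m=(z>60)&(z<180)&(np.hypot(W[...,0]-526,W[...,1]-367)<60);print('below',m.sum())
m2=(z>130)&(z<160);print('stamp',m2.sum(),W[m2].mean(0) if m2.sum() else '')
plan(*c,280)
E
```

```text
time: 2.9
tool_pos: [524.2, 267.8, 301.1]
tcp_rot: [180.0, -0.0, 21.9]
ft_force: [0.5, -1.2, 0.7]
finger_gap: 85.5
time: 4.4
tool_pos: [526.0, 366.9, 300.9]
tcp_rot: [-180.0, 0.0, 126.6]
ft_force: [0.3, -0.5, -0.4]
finger_gap: 85.1
time: 5.15
tool_pos: [525.6, 367.7, 300.9]
tcp_rot: [-180.0, 0.0, 159.7]
ft_force: [0.6, 0.4, 0.0]
finger_gap: 85.2
1696 (527.0994873046875, 368.81390380859375) (14.53220272064209, 109.23912048339844) 70.7400131225586 194.44212368733076 [192.98062932 195.61698492]
pca [523.73964708 369.69654916] 160.85596368008012
below 45
stamp 1920 [689.18685236 362.59782314 136.52850453]
t 5.2 now [525.5 367.9 300.9] [-180.     0.   159.8] F [ 0.4 -0.4  0.1] gap 85.6
shift units [-0.023  0.028  0.419] rows>= 1.0 norm 0.42
```

View pics/w2.png

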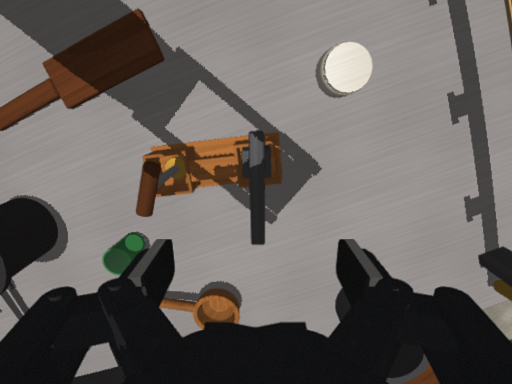

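The handle runs from (257,132) to (258,243), with the shank and rack below it and the stamp handle at (148,188), clear of the fingers. The handle centre is (527.1, 368.8) and its axis is 160.7°. I'll grip just under the handle on the shank, with the pads overlapping the bar.

```bash
python3 -m jog '[[[-0.023,0.028,0.5,0,0,-0.003,1],[0,0,0.6,0,0,0,1],[0,0,0.6,0,0,0,1],[0,0,0.6,0,0,0,1],[0,0,0.44,0,0,0,1],[0,0,0.2,0,0,0,1],[0,0,0,0,0,0,1]]]' 80
python3 -m jog '[[[0,0,0,0,0,0,0],[0,0,0,0,0,0,0],[0,0,0,0,0,0,0],[0,0,0,0,0,0,0],[0,0,0,0,0,0,0],[0,0,0,0,0,0,0],[0,0,0,0,0,0,0],[0,0,0,0,0,0,0]]]' 80
```

```text
time: 6.08
tool_pos: [526.6, 369.2, 153.5]
tcp_rot: [-180.0, -0.0, 160.9]
ft_force: [0.8, 0.0, -0.3]
finger_gap: 85.5
time: 7.08
tool_pos: [527.1, 369.5, 154.5]
tcp_rot: [180.0, 0.0, 160.9]
ft_force: [-0.8, -1.2, 4.3]
finger_gap: 13.2
```

```bash
python3 -m jog '[[[0,0,-0.1,0,0,0,0],[0,0,-0.3,0,0,0,0],[0,0,-0.4,0,0,0,0],[0,0,-0.4,0,0,0,0],[0,0,-0.4,0,0,0,0],[0,0,-0.4,0,0,0,0],[0,0,-0.4,0,0,0,0],[0,0,-0.4,0,0,0,0],[0,0,-0.3,0,0,0,0],[0,0,-0.1,0,0,0,0],[0,0,0,0,0,0,0],[0,0,0,0,0,0,0]]]'
python3 - <<'E'
from h import *
snap('wrist','w3.png');snap('scene','s3.png')
a=cv2.imread('pics/w3.png');b=cv2.imread('pics/s3.png')[0:190,230:420];cv2.imwrite('pics/c3.png',np.hstack([cv2.resize(a,(400,300)),cv2.resize(b,(300,300),interpolation=3)]))
im,W=cloud('scene');s=telemetry.sense();p=s['tool_pos'];z=W[...,2]
near=np.hypot(W[...,0]-p[0],W[...,1]-p[1])<60
for lo in range(140,360,10):
    m=near&(z>=lo)&(z<lo+10)
    if m.sum()>3: print(lo,m.sum(),np.median(W[m],0).round(1),np.ptp(W[m][:,:2],0).round(0))
plan(582.7,-310,330,96.5)
E
```

```text
time: 8.57
tool_pos: [526.5, 369.2, 312.7]
tcp_rot: [-179.9, -0.1, 161.0]
ft_force: [0.2, 0.2, -5.0]
finger_gap: 13.5
160 33 [538.2 353.1 165.5] [48. 39.]
170 50 [540.6 353.7 175.1] [50. 37.]
180 56 [535.5 351.1 185.5] [52. 43.]
190 58 [534.6 351.9 195.3] [51. 39.]
200 61 [535.2 351.9 204.3] [53. 39.]
210 137 [533.1 359.8 215.9] [51. 46.]
220 37 [530.9 359.7 223.6] [27. 25.]
230 22 [529.7 361.8 234.2] [17. 13.]
240 18 [530.9 361.9 245.4] [13.  9.]
250 21 [530.8 362.9 255.7] [17. 14.]
260 15 [529.1 362.9 265.3] [13.  7.]
270 24 [529.6 364.2 274.3] [16. 11.]
280 13 [531.8 364.  283.4] [13. 10.]
290 22 [532.  362.9 294.5] [14. 10.]
300 14 [531.6 362.4 303.5] [12.  8.]
310 17 [533.8 365.4 316.9] [19. 24.]
320 33 [530.6 353.8 323.6] [24. 29.]
330 40 [529.4 352.4 336.2] [61. 13.]
340 87 [554.1 352.6 345.7] [66. 39.]
350 125 [544.9 358.8 353.1] [105.  61.]
t 8.68 now [526.5 369.2 312.8] [-1.799e+02 -1.000e-01  1.610e+02] F [ 0.5 -0.2 -4.8] gap 13.5
shift units [ -5.496 -12.474  -0.334] rows>= 13.0 norm 13.63
turn total [-0.0003 -0.      0.179 ] rows 7.0
```

View pics/c3.png

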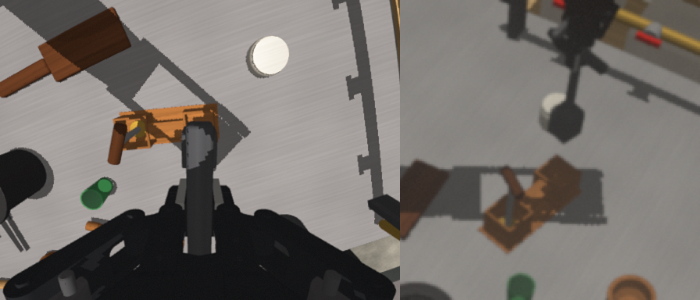

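The key hangs upright from the gripper with its underside near z 164, and the stamp is undisturbed in the rack. I'll carry the key to a point above the box.

```bash
python3 -m jog '[[[-0.17,-0.39,0,0,0,0,0],[-0.34,-0.78,0,0,0,0,0],[-0.34,-0.78,0,0,0,0,0],[-0.34,-0.78,0,0,0,0,0],[-0.34,-0.78,0,0,0,0,0],[-0.34,-0.78,0,0,0,0,0],[-0.34,-0.78,0,0,0,0,0],[-0.34,-0.78,0,0,0,0,0],[-0.34,-0.78,0,0,0,0,0],[-0.34,-0.78,0,0,0,0,0],[-0.34,-0.78,0,0,0,0,0],[-0.34,-0.78,0,0,0,0,0]]]'
python3 -m jog '[[[-0.34,-0.78,0,0,0,0,0],[-0.34,-0.78,0,0,0,0,0],[-0.34,-0.78,0,0,0,0,0],[-0.34,-0.78,0,0,0,0,0],[-0.22,-0.38,0,0,0,0.015,0],[0,0,0,0,0,0.026,0],[0,0,0,0,0,0.026,0],[0,0,0,0,0,0.026,0],[0,0,0,0,0,0.026,0],[0,0,0,0,0,0.026,0],[0,0,0,0,0,0.026,0],[0,0,0,0,0,0.008,0]]]'
python3 -m jog '[[[0,0,0,0,0,0,0],[0,0,0,0,0,0,0]]]'
python3 - <<'E'
from h import *
plan(582.7,-310,312,96.5)
snap('wrist','w4.png');snap('scene','s4.png');snap('top')
p=telemetry.sense()['tool_pos']
for n in('scene','top','wrist'):
    im,W=cloud(n);z=W[...,2];near=np.hypot(W[...,0]-p[0],W[...,1]-p[1])<75
    m=near&(z>345)&(z<362)
    if m.sum()>20: print(n,'handle',m.sum(),cv2.minAreaRect(W[m][:,:2].astype(np.float32)),np.median(W[m][:,2]))
    m=near&(z>166)&(z<206)
    if m.sum()>20: print(n,'foot',m.sum(),cv2.minAreaRect(W[m][:,:2].astype(np.float32)),z[m].min())
a=cv2.imread('pics/w4.png');b=cv2.imread('pics/s4.png')[210:370,130:290];cv2.imwrite('pics/c4.png',np.hstack([cv2.resize(a,(400,300)),cv2.resize(b,(300,300),interpolation=3)]))
E
```

```text
time: 10.18
tool_pos: [564.5, -120.5, 313.8]
tcp_rot: [-180.0, -0.0, 160.9]
ft_force: [0.6, -0.4, -4.4]
finger_gap: 13.3
time: 11.68
tool_pos: [581.8, -310.2, 313.6]
tcp_rot: [-180.0, -0.0, 96.3]
ft_force: [-0.9, -0.6, -5.4]
finger_gap: 13.3
time: 11.92
tool_pos: [582.3, -309.9, 313.8]
tcp_rot: [-180.0, -0.0, 96.6]
ft_force: [-0.8, 0.6, -5.1]
finger_gap: 13.7
t 11.93 now [ 582.3 -309.9  313.8] [-180.    -0.    96.6] F [-0.8  0.6 -5.1] gap 13.7
shift units [-0.003  0.007  0.035] rows>= 1.0 norm 0.04
turn total [-0.0001 -0.      0.0002] rows 1.0
scene handle 291 ((596.2022705078125, -312.0876770019531), (109.70109558105469, 48.38747787475586), 79.68228912353516) 353.5370540058216
scene foot 164 ((593.9149169921875, -318.9932556152344), (58.053775787353516, 28.770872116088867), 51.10261154174805) 166.7574786071193
top handle 96 ((591.3731079101562, -277.6512145996094), (17.130725860595703, 59.40790557861328), 43.41243362426758) 352.3134635254528
top foot 177 ((573.3784790039062, -295.6503601074219), (48.982364654541016, 24.630451202392578), 42.5786018371582) 166.0145730221302
wrist handle 7629 ((579.8146362304688, -293.97662353515625), (63.53324890136719, 61.119022369384766), 52.3026237487793) 353.71698810833357
wrist foot 42 ((579.2905883789062, -290.0738220214844), (41.185585021972656, 0.6296476125717163), 5.941115379333496) 166.7255968746842
```

View pics/c4.png

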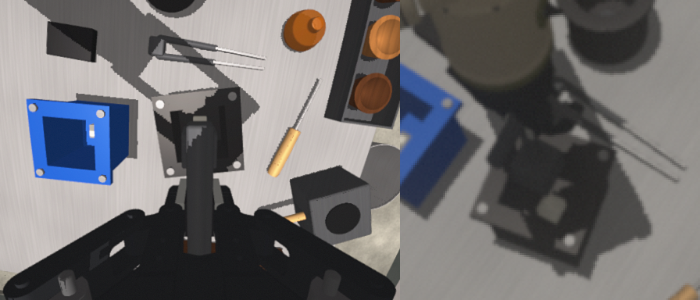

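The wrist view shows the foot over the shaft at (195,120 in the left panel), and the foot's front edge puts its centre near (581.4, -310.5), about 1 mm off. I'll correct that and lower to just above the stem.

```bash
python3 -m jog '[[[0,0.025,0.2,0,0,0,0],[0,0,0.3,0,0,0,0],[0,0,0.3,0,0,0,0],[0,0,0.3,0,0,0,0],[0,0,0.3,0,0,0,0],[0,0,0.3,0,0,0,0],[0,0,0.2,0,0,0,0],[0,0,0.1,0,0,0,0],[0,0,0,0,0,0,0],[0,0,0,0,0,0,0]]]'
python3 -m jog '[[[0,0,0.1,0,0,0,0],[0,0,0.1,0,0,0,0],[0,0,0.1,0,0,0,0],[0,0,0.1,0,0,0,0],[0,0,0,0,0,0,0]]]'
```

```text
time: 13.32
tool_pos: [584.4, -309.6, 214.8]
tcp_rot: [179.9, 0.0, 96.5]
ft_force: [-0.2, 0.5, -4.4]
finger_gap: 13.7
time: 13.95
tool_pos: [583.6, -309.2, 193.0]
tcp_rot: [-179.9, -0.1, 96.5]
ft_force: [-0.9, 0.3, -4.5]
finger_gap: 13.4
```

```bash
python3 -m jog '[[[0,0,0.08,0,0,0,0],[0,0,0.08,0,0,0,0],[0,0,0.08,0,0,0,0],[0,0,0,0,0,0,0]]]'
python3 -m jog '[[[0,0,0.08,0,0,0,0],[0,0,0.08,0,0,0,0],[0,0,0.08,0,0,0,0],[0,0,0.06,0,0,0,0],[0,0,0,0,0,0,0]]]'
```

```text
time: 14.45
tool_pos: [583.7, -309.2, 181.2]
tcp_rot: [-179.9, -0.0, 96.5]
ft_force: [0.4, -0.7, -4.4]
finger_gap: 13.6
time: 15.08
tool_pos: [583.8, -309.3, 166.4]
tcp_rot: [-180.0, -0.0, 96.5]
ft_force: [1.0, -0.1, -4.5]
finger_gap: 13.9
```

```bash
python3 -m jog '[[[0,0,0.04,0,0,0,0],[0,0,0.04,0,0,0,0],[0,0,0.02,0,0,0,0],[0,0,0,0,0,0,0]]]'
python3 -m jog '[[[0,0,0.03,0,0,0,0],[0,0,0,0,0,0,0]]]'
```

```text
time: 15.58
tool_pos: [584.0, -309.3, 161.8]
tcp_rot: [-180.0, -0.0, 96.5]
ft_force: [0.3, -0.1, -4.6]
finger_gap: 13.4
time: 15.82
tool_pos: [584.0, -309.4, 160.3]
tcp_rot: [-180.0, -0.0, 96.5]
ft_force: [0.3, 0.2, -4.9]
finger_gap: 13.4
```

```bash
python3 -m jog '[[[0,0,0.02,0,0,0,0],[0,0,0,0,0,0,0]]]'
python3 -m jog '[[[0,0,0.02,0,0,0,0],[0,0,0,0,0,0,0]]]'
```

```text
time: 16.08
tool_pos: [584.1, -309.5, 159.6]
tcp_rot: [180.0, 0.0, 96.5]
ft_force: [-0.7, 1.0, -2.8]
finger_gap: 13.5
time: 16.32
tool_pos: [584.4, -309.8, 159.6]
tcp_rot: [179.9, 0.1, 96.5]
ft_force: [-2.2, 0.5, 5.3]
finger_gap: 13.8
```

The key is on the floor: contact came at TCP z 159.6, so the underside is at about 10. Turning clockwise now.

```bash
python3 -m jog '[[[0,0,-0.01,0,0,0.015,0],[0,0,0,0,0,0.02,0],[0,0,0,0,0,0.02,0],[0,0,0,0,0,0.02,0],[0,0,0,0,0,0,0]]]'; python3 -c "
from h import *
s=telemetry.sense();print(s['wrist_torque'].round(3),s['ft_force'].round(1))"
python3 -m jog '[[[0,0,0,0,0,0.02,0],[0,0,0,0,0,0.02,0],[0,0,0,0,0,0.02,0],[0,0,0,0,0,0.02,0],[0,0,0,0,0,0,0]]]'; python3 -c "
from h import *
s=telemetry.sense();print(s['wrist_torque'].round(3),s['ft_force'].round(1))"
```

```text
time: 16.95
tool_pos: [584.2, -309.7, 159.6]
tcp_rot: [180.0, 0.0, 69.5]
ft_force: [-3.5, -0.3, 3.5]
finger_gap: 13.5
[0.002 0.641 0.041] [-3.5 -0.3  3.5]
time: 17.58
tool_pos: [584.3, -309.7, 159.6]
tcp_rot: [179.9, -0.0, 40.9]
ft_force: [-2.5, -0.5, 5.2]
finger_gap: 13.9
[0.002 0.43  0.004] [-2.5 -0.5  5.2]
```

```bash
for i in 1; do python3 -m jog '[[[0,0,0,0,0,0.014,0],[0,0,0,0,0,0.01,0],[0,0,0,0,0,0,0]]]'; python3 -c "
from h import *
s=telemetry.sense();print(s['wrist_torque'].round(3))"; done
python3 -m jog '[[[0,0,0,0,0,0.008,0],[0,0,0,0,0,0,0]]]'; python3 -c "
from h import *
s=telemetry.sense();print(s['wrist_torque'].round(3))"
python3 -m jog '[[[0,0,0,0,0,0.008,0],[0,0,0,0,0,0,0]]]'; python3 -c "
from h import *
s=telemetry.sense();print(s['wrist_torque'].round(3))"
```

```text
time: 17.95
tool_pos: [584.4, -309.7, 159.6]
tcp_rot: [179.9, -0.0, 32.3]
ft_force: [-1.8, -0.3, 5.4]
finger_gap: 13.2
[-0.101  0.369  0.026]
time: 18.2
tool_pos: [584.4, -309.7, 159.6]
tcp_rot: [179.9, -0.0, 29.5]
ft_force: [-1.7, -0.8, 4.7]
finger_gap: 13.7
[-0.134  0.348  0.022]
time: 18.45
tool_pos: [584.4, -309.7, 159.6]
tcp_rot: [179.9, -0.0, 26.6]
ft_force: [-1.0, -0.7, 5.4]
finger_gap: 13.4
[-0.144  0.389  0.523]
```

```bash
python3 -m jog '[[[0,0,0,0,0,0.006,0],[0,0,0,0,0,0,0]]]'; python3 -c "
from h import *
s=telemetry.sense();print(s['wrist_torque'].round(3))"
python3 -m jog '[[[0,0,0,0,0,0.006,0],[0,0,0,0,0,0,0]]]'; python3 -c "
from h import *
s=telemetry.sense();print(s['wrist_torque'].round(3),s['tcp_rot'])"
```

```text
time: 18.7
tool_pos: [584.4, -309.7, 159.6]
tcp_rot: [179.9, -0.0, 24.5]
ft_force: [-1.8, -1.3, 5.3]
finger_gap: 13.2
[-0.144  0.468  1.009]
time: 18.95
tool_pos: [584.4, -309.7, 159.6]
tcp_rot: [179.9, -0.0, 22.3]
ft_force: [-1.1, -0.6, 5.6]
finger_gap: 13.6
[-0.341  0.513  1.032] [ 1.79916254e+02 -2.32199237e-02  2.23211263e+01]
```

The torque rises to 1 N m at a fixed angle, so this is the hard stop. I'll back off the twist (well inside the slack), let go and retreat upward.

```bash
python3 -m jog '[[[0,0,-0.006,0,0,-0.006,0],[0,0,0,0,0,-0.004,0],[0,0,0,0,0,0,0]]]'; python3 -c "
from h import *
s=telemetry.sense();print(s['wrist_torque'].round(3),s['tcp_rot'])"
python3 -m jog '[[[0,0,0,0,0,0,0.2],[0,0,0,0,0,0,0.4],[0,0,0,0,0,0,0.7],[0,0,0,0,0,0,1],[0,0,0,0,0,0,1],[0,0,0,0,0,0,1],[0,0,0,0,0,0,1],[0,0,0,0,0,0,1]]]'
python3 -m jog '[[[0,0,-0.1,0,0,0,1],[0,0,-0.3,0,0,0,1],[0,0,-0.5,0,0,0,1],[0,0,-0.5,0,0,0,1],[0,0,-0.5,0,0,0,1],[0,0,-0.5,0,0,0,1],[-0.6,0,-0.4,0,0,0,1],[-0.6,0,0,0,0,0,1],[-0.6,0,0,0,0,0,1],[0,0,0,0,0,0,1],[0,0,0,0,0,0,1]]]'
python3 - <<'E'
from h import *
snap('wrist','w5.png');snap('scene','s5.png');snap('top','t5.png')
for n in('scene','top','wrist'):
    im,W=cloud(n);z=W[...,2];near=np.hypot(W[...,0]-583,W[...,1]+310)<75
    m=near&(z>185)&(z<215)
    if m.sum()>20: print(n,'handle',m.sum(),cv2.minAreaRect(W[m][:,:2].astype(np.float32)),np.median(W[m][:,2]))
    for a,b in((14,58),(60,182)):
        m=(np.hypot(W[...,0]-583,W[...,1]+310)<32)&(z>a)&(z<b)
        if m.sum()>20: print(n,a,m.sum(),np.median(W[m],0),cv2.minAreaRect(W[m][:,:2].astype(np.float32)))
a=cv2.imread('pics/w5.png');b=cv2.imread('pics/s5.png');cv2.imwrite('pics/c5.png',np.hstack([cv2.resize(a,(400,300)),cv2.resize(b,(400,300))]))
E
```

```text
time: 19.32
tool_pos: [584.3, -309.6, 159.6]
tcp_rot: [180.0, -0.0, 25.7]
ft_force: [-0.8, -1.6, 5.5]
finger_gap: 13.4
[-0.306  0.157  0.19 ] [ 1.79953952e+02 -3.12381762e-02  2.56915426e+01]
time: 20.32
tool_pos: [584.0, -309.4, 159.2]
tcp_rot: [180.0, -0.0, 25.6]
ft_force: [-0.5, 0.4, -0.4]
finger_gap: 85.5
time: 21.7
tool_pos: [503.4, -348.2, 300.2]
tcp_rot: [179.9, -0.1, 25.6]
ft_force: [0.2, 0.6, 0.1]
finger_gap: 85.8
scene handle 454 ((584.4490356445312, -310.9750061035156), (110.33000946044922, 16.31804084777832), 28.32274627685547) 199.03933675620846
scene 14 91 [ 600.13208881 -321.72790323   42.5935439 ] ((598.8179321289062, -313.7868347167969), (57.232059478759766, 28.478260040283203), 74.6902084350586)
scene 60 345 [ 589.80029168 -315.06497802   66.60734866] ((584.378662109375, -310.9854736328125), (42.09748458862305, 40.90385437011719), 29.573963165283203)
top handle 447 ((582.5494384765625, -309.5014953613281), (109.0793228149414, 17.60480499267578), 30.42798614501953) 197.51332385422006
top 60 312 [ 577.37238213 -304.95788407   70.54947892] ((582.2864990234375, -310.0959167480469), (42.148685455322266, 40.06606674194336), 27.40642738342285)
wrist handle 2291 ((582.7518920898438, -309.9847106933594), (109.10491943359375, 15.065678596496582), 28.61521339416504) 199.50696707559354
wrist 60 476 [ 582.56433266 -306.08843826   63.5730998 ] ((582.87158203125, -309.8568420410156), (41.53580856323242, 41.185245513916016), 28.948835372924805)
```

View pics/c5.png

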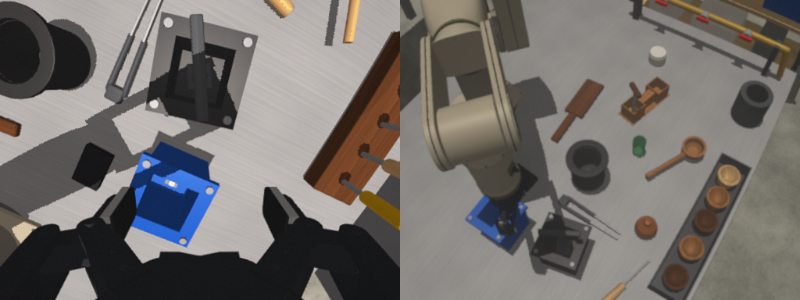

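The final view shows the key upright in the box (195,70 left panel; 565,240 right panel) and the stamp still in the rack (632,95). The key's yaw of 28.7° fits the stem at its stop (42.6°) less the full 12.6° of slack, which would give 30.0°. Handing in.

```bash
python3 -c "
from bench import job
print(job.hand_in())"
```

```text
the job is handed in; nothing more can be done
None
```

I took the T-key from the rack and lowered it over the stem until it touched the shaft floor. I then turned it clockwise to the hard stop, let go and backed the arm away. The job was handed in at about 22 s, and the system gives no verdict.

- **Seating:** the key stands upright and centred in the box within about 1 mm. Its handle top is at z 199.5 mm, so its underside is on the floor at about z 10 mm.
- **Stop:** while turning, the torque jumped from about 0.02 to 1.0 N m at a tool yaw of about 27°. After release the key's yaw was 28.7°. With the stem at 1.05 rad and the socket's slack taken up, it should be about 30°, so this agrees to about 1°. I could not see the stem itself, because the socket covers it.
- **One small mismatch:** the torque read only 0.00–0.04 N m at rest during the turn, below the stated 0.12 N m stiffness. I put this down to the twist relaxing between rows, since the final angle and the stop torque agree.
- **Rest of the scene:** the stamp is still standing in the rack, and I did not touch the blue box or the round well. The gripper is open and clear of everything. The wrist force readings I printed never exceeded about 7 N.

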